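# Clamp a lock cylinder in the spring-jaw holder for re-pinning

## Robot

A 6-joint arm with a two-finger parallel gripper is mounted at the origin on a cart in front of the work surface, level with it; the furniture and walls round the work are solid. World frame = base frame: x ahead of the robot, y to its left, z up, the work surface at z = 0. Lengths are in m, angles in rad, forces in N, time in s.
With the tool pointing down it reaches from about 0.3 to 0.875 m from the base axis. Payload 4.2 kg.
Tool frame: the origin (TCP) lies at the very end of the fingers, on their centre line; the grasp point (between the pads) lies 19 mm behind it; z points along the fingers, y is the line along which they close (so a half turn about z gives the same grasp; the last joint's range is limited). The gripper opens to 85 mm and grips with 20 to 120 N. Pads are 22 mm wide; open, the fingers measure 114 mm over their backs; the gripper's body (76 mm by 85 mm) begins 54 mm behind the grasp point. The pads swing forward as they close: fully open they stand 13 mm farther back than shut.
Start: joints at [1.329, 0.32, 1.565, -0, 1.257, -0.02], TCP at [0.126, 0.561, 0.231] pointing down, gripper open.
Joint ranges: [-3.11, 3.11], [-0.84, 2.01], [0.21, 2.61], [-1.34, 4.49], [0.05, 2.63], [-2.56, 2.56]. Speed limits (rad/s): [2.57, 2.57, 3.14, 3.14, 3.14, 3.14].

## Interface

Orientations are given as a rotation vector (axis times angle).
In Python, from station import manip gives the robot as it stands. The module is installed in compiled form; this text tells all that it offers. Calls block until the motion is done:
- manip.move_to(position, orientation): joint-space move of the TCP to a pose.
- manip.servo_line(position, orientation=None, max_speed=0.15): straight line of the TCP; orientation=None keeps the orientation; max_speed is the mean speed in m/s.
- manip.move_j(angles): joint-space move.
- manip.open() and manip.grab(f_grip=None): open the fingers fully, or close them until they stop; f_grip is the grip in N (None keeps the last).
- manip.wait(seconds).
- manip.inverse_kinematics(position, orientation): joint angles nearest the present ones, or None.
- manip.read_camera(name): name is "scene" or "top" or "wrist"; returns the picture (480x640x3 uint8, blue, green, red); there is no depth.
- manip.get_calibration(name): a dict with "fov_y" (degrees; the focal length in pixels is half the picture's height over the tangent of half this angle, whatever the lens; pixels are square), "cx", "cy" (the principal point, pixels), "eye" and "orientation" of the camera in the world; the wrist camera has in their place "T_tool_cam" (4x4, takes a point from camera to tool coordinates, whose origin is the TCP and whose axes are the flange's). Camera axes: x right, y down, z forward; pixel columns grow to the right and rows downward; lengths in m; the calibration is good to about 2 mm. A picture is of the moment at which its call begins: read the wrist's pose just before it. get_calibration takes no time and is no camera call.
A pose or a line that the arm cannot do raises manip.MotionError and nothing moves.
- manip.close_job(): hands the job in; it is judged then, once.
Readings, each from a call of its own:
- manip.get_clock(): time.
- manip.get_joint_pos(): joint angles.
- manip.get_qd(): joint speeds.
- manip.get_joint_torque(): joint torques, N m.
- manip.get_ee_pos(): TCP position.
- manip.get_ee_rot(): TCP orientation.
- manip.get_ft_force(): force on the tool from outside, world axes, zero at the start.
- manip.get_wrist_torque(): the same for the moment, N m.
- manip.get_width(): finger opening in m.
- manip.get_gripper_force(): force on a finger pad.
Only numpy, scipy, OpenCV 4.12 (cv2) and the standard library are available. Lean on these libraries where they do the work, as an engineer would, in place of code of your own. Each camera call takes 0.05 s, during which the arm holds its last target. There are 200 camera calls.

## Task

Clamp the brass lock cylinder in the holder so that it can be re-pinned: take the sliding jaw by its black bar knob and, if the screw is found tight, back it off; slide the jaw along its rods so that it carries the cylinder against the sprung jaw and pushes that plate about half-way in (it must keep some spring, so do not bottom it), keep the pressure on while you turn the knob clockwise to its stop, then let go. The cylinder should end up square and flat on the bed, held by the spring; do not ram it, and leave the other tools alone.

Things in the scene. Friction and masses are not known exactly. Their poses are not given: they have to be found in the camera images.
- holder: Spring-jaw holder, fixed: grey base 124 (x) by 280 (y) mm, steel bed 70 mm wide with its top 18 mm above the worktop, two 10 mm rods along y at x = -47 and +47 mm, 30 mm high, end blocks 42 mm high. Origin: centre of the underside. y runs along the rods, from the sliding jaw to the sprung jaw (block 46 mm high at the +y end).
- sprung_zone (a point): Point fixed on the holder at y = +59 mm, 31 mm above the worktop. The face of the sprung jaw's steel plate (68 mm wide, top 41 mm), at rest, stands within 15 mm of it along y; where is set anew each time and not reported. The plate gives way 10 mm in +y: 3 N to start it, 1 N more a mm (8 N half-way), then a hard stop.
- jaw: Sliding jaw: aluminium block on the rods, 118 (x) by 40 (y) mm, top 44 mm high, steel plate 68 mm wide on its +y face. Origin on the holder's centre line at worktop height; clamping face at y = +8 mm, knob axis at y = -20 mm. Axes as the holder's. Slides along y only, with 2.5 N of friction when loose (the sprung jaw can push it back); fast when the screw is tight.
- knob (a joint): Black bar knob of the clamping screw on the sliding jaw: 0 = loose (stop), 1.4 rad = tight (stop), growing clockwise seen from above. At 0 the bar lies along the holder's x axis. Below 0.6 the jaw is free, from 0.7 the screw bites, above 1.2 it is tight. Found anywhere between loose and tight. Needs 0.15 to 0.3 N m; stays where it is left.
- knob_grip (a point): Grip point of the knob, on its axis, 76 mm above the worktop. The bar is 56 mm long, 12 mm thick and 30 mm high, from 58 to 88 mm above the worktop; a round collar 27 mm across below it reaches up to 60 mm. Axes turn with the knob: x along the bar, z up.
- cylinder: The brass profile lock cylinder, 62 (x) by 34 (y) by 17 mm (z), 0.16 kg, lying loose on its side on the holder's bed between the jaws, its length across the rods but a little askew. Origin: centre of its underside; x along its length; it is to be clamped across the 34 mm, between its two long sides, which the jaws square up.
- tweezers: Steel tweezers, 122 mm long, lying on the worktop near its front edge. Leave them. Origin: centre of the underside.
- loupe: Black eye loupe, 35 mm across and 28 mm high, standing behind the holder. Leave it. Origin: centre of the underside.
- oil_bottle: Small white oil bottle with a red spout, 42 mm across and 114 mm high, standing behind the holder on the left. Leave it. Origin: centre of the underside.
- spare_cylinder: A nickel-plated lock cylinder of the same size, lying on the worktop to the right of the holder. Leave it. Origin: centre of the underside.
Not all that is in view belongs to the job. Leave any orange look-alike of the cylinder alone.

How it is judged:
On the way:
1. the sliding jaw presses the cylinder against the sprung jaw with at least 5 N while the screw is still loose (contact force between jaw and cylinder above 5 N and value of joint knob below 1 rad), for 0.2 s.
At the end, for the whole second after the job is handed in: The cylinder is clamped between the jaws with 5 to 13 N between it and the sliding jaw (the sprung plate about 2 to 9 mm in), square to the rods within 0.06 rad and flat on the bed (within 3 mm, 0.08 rad); the knob stands at 1.2 rad or more; everything is at rest and let go (contact force between jaw and cylinder between 5 and 13 N and value of joint knob above 1.2 rad and angle between the x axis of cylinder and the x axis of holder, either way round below 0.06 rad and angle between cylinder's own z axis and vertical below 0.08 rad and z of cylinder in the frame of holder between 0.015 and 0.021 m and linear speed of cylinder below 0.01 m/s and linear speed of jaw below 0.005 m/s); the robot touches nothing.
It fails at once if the cylinder is rammed: more than 30 N between the sliding jaw and the cylinder (contact force between jaw and cylinder above 30 N).
It fails at once if the tweezers, loupe, oil bottle or spare cylinder is moved by more than 20 mm (distance of any of tweezers, loupe, oil_bottle, spare_cylinder from where it was at the start of the episode above 0.02 m).
It also fails if it takes over 58 s, if anything falls off the work surface, if the arm or the gripper's body presses on something with over 40 N, if the wrist force passes 120 N, or if a joint passes its speed limit or range.

## Working session

There is one attempt and no reset: what is moved stays moved. The work goes in short steps, each a Python script; the robot and the scene stay as the last script left them, time stands still between calls to the robot, and variables do not carry over. Pictures are saved under pics/ and viewed, at most 10 in all, crops included, and the job is handed in when it is done.

```bash
mkdir -p pics; python3 - <<'E'
from station import manip
import cv2
for n in ("scene","top"):
    cv2.imwrite(f"pics/{n}1.png",manip.read_camera(n)); print(n,manip.get_calibration(n))
print(manip.get_calibration("wrist"),manip.get_ee_rot(),manip.get_clock())
E
```

```text
scene {'fov_y': 44.13698060049134, 'cx': 327.0335182397363, 'cy': 240.05085213733977, 'eye': array([ 0.19475268, -0.69081298,  1.00432038]), 'orientation': array([-2.37144712,  0.59202526, -0.20541374])}
top {'fov_y': 42.38036621223783, 'cx': 324.01829505551007, 'cy': 241.23250588349973, 'eye': array([0.44715096, 0.01531789, 1.36534926]), 'orientation': array([-2.2004981 ,  2.15675479, -0.11762998])}
{'fov_y': 65.83050962463437, 'cx': 321.267496457469, 'cy': 242.77420501899138, 'T_tool_cam': array([[ 1.38526196e-03, -9.44891104e-01, -3.27381861e-01,
         8.53279405e-02],
       [ 9.99998959e-01,  1.17642389e-03,  8.35929189e-04,
         2.27423697e-04],
       [-4.04722212e-04, -3.27382678e-01,  9.44891750e-01,
        -1.42646949e-01],
       [ 0.00000000e+00,  0.00000000e+00,  0.00000000e+00,
         1.00000000e+00]])} [-3.47641044e-01 -3.12209305e+00  2.37213809e-03] 0.1
```

View pics/top1.png

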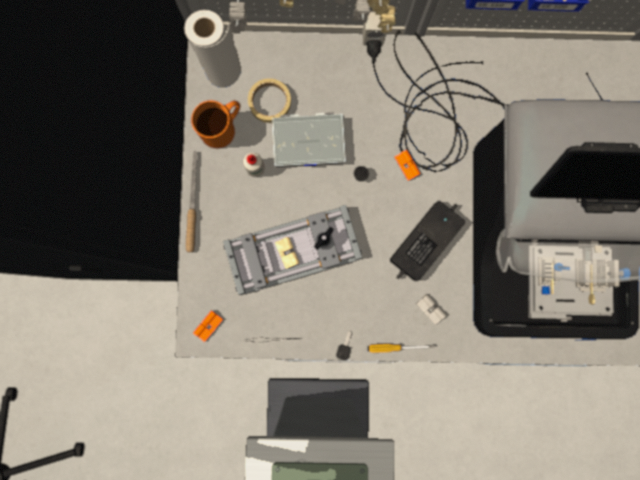

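View pics/scene1.png

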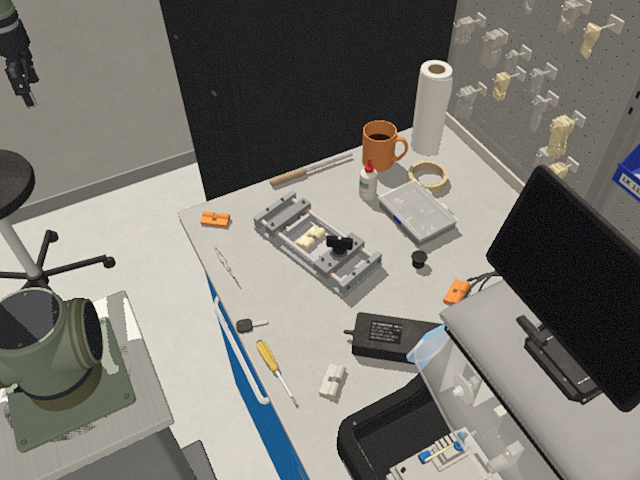

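Top view: holder from (228,240) to (365,250), knob at (323,238), cylinder at (287,252), sprung jaw at the left (243,262). I'll get rough positions from this, then a wrist look.

```bash
cat > h.py <<'E'
from station import manip
import numpy as np, cv2
from scipy.spatial.transform import Rotation as R
def cam(name):
    c=manip.get_calibration(name); f=240/np.tan(np.radians(c['fov_y']/2))
    K=np.array([[f,0,c['cx']],[0,f,c['cy']],[0,0,1]])
    if name=='wrist':
        T=np.eye(4);T[:3,:3]=R.from_rotvec(manip.get_ee_rot()).as_matrix();T[:3,3]=manip.get_ee_pos();T=T@c['T_tool_cam']
    else:
        T=np.eye(4);T[:3,:3]=R.from_rotvec(c['orientation']).as_matrix();T[:3,3]=c['eye']
    return K,T
def ray(K,T,uv,z):
    d=T[:3,:3]@np.linalg.solve(K,[*uv,1]); e=T[:3,3]
    return e+d*(z-e[2])/d[2]
def proj(K,T,P):
    p=(np.asarray(P)-T[:3,3])@T[:3,:3]; p=p@K.T; return p[...,:2]/p[...,2:]
def down(yaw): # tool x axis horizontal at yaw, z down
    c,s=np.cos(yaw),np.sin(yaw)
    return R.from_matrix(np.array([[c,s,0],[s,-c,0],[0,0,-1]])).as_rotvec()
E
python3 - <<'E'
from h import *
K,T=cam('top')
for n,uv,z in [('knob',(323,238),.088),('cyl',(287,252),.035),('sprung',(243,262),.046),('end',(349,233),.042)]: print(n,ray(K,T,uv,z).round(4))
print(R.from_rotvec(manip.get_ee_rot()).as_matrix().round(2))
k=ray(K,T,(323,238),.088)
# wrist cam sits at tool +x 85 mm, looking back along -x; try yaws
for yaw in np.linspace(-np.pi,np.pi,13):
    q=manip.inverse_kinematics([.33,.10,.25],down(yaw)); print(round(yaw,2),None if q is None else np.round(q,2))
E
```

```text
knob [0.5758 0.0024 0.088 ]
cyl [0.5492 0.0787 0.035 ]
sprung [0.5251 0.1713 0.046 ]
end [ 0.5924 -0.0538  0.042 ]
[[-0.98  0.22 -0.  ]
 [ 0.22  0.98 -0.  ]
 [ 0.   -0.   -1.  ]]
-3.14 [ 0.26 -0.07  1.98  0.    1.23 -1.31]
-2.62 [ 0.26 -0.07  1.98 -0.    1.23 -1.83]
-2.09 [ 0.26 -0.07  1.98 -0.    1.23 -2.36]
-1.57 None
-1.05 None
-0.52 [ 0.26 -0.07  1.98 -0.    1.23  2.36]
0.0 [ 0.26 -0.07  1.98 -0.    1.23  1.83]
0.52 [ 0.26 -0.07  1.98 -0.    1.23  1.31]
1.05 [ 0.26 -0.07  1.98 -0.    1.23  0.78]
1.57 [ 0.26 -0.07  1.98 -0.    1.23  0.26]
2.09 [ 0.26 -0.07  1.98 -0.    1.23 -0.26]
2.62 [ 0.26 -0.07  1.98 -0.    1.23 -0.79]
3.14 [ 0.26 -0.07  1.98 -0.    1.23 -1.31]
```

```bash
python3 - <<'E'
from h import *
manip.move_to([.51,.045,.23],down(-2.85)); manip.wait(.3)
K,T=cam('wrist'); im=manip.read_camera('wrist'); np.savez('w1.npz',K=K,T=T)
cv2.imwrite('pics/w1.png',im); print(manip.get_joint_pos(),manip.get_clock())
E
```

```text
[ 6.60449475e-02  2.21474130e-01  1.70639765e+00  2.04463988e-05
  1.21377281e+00 -1.79682146e+00] 2.7417
```

View pics/w1.png

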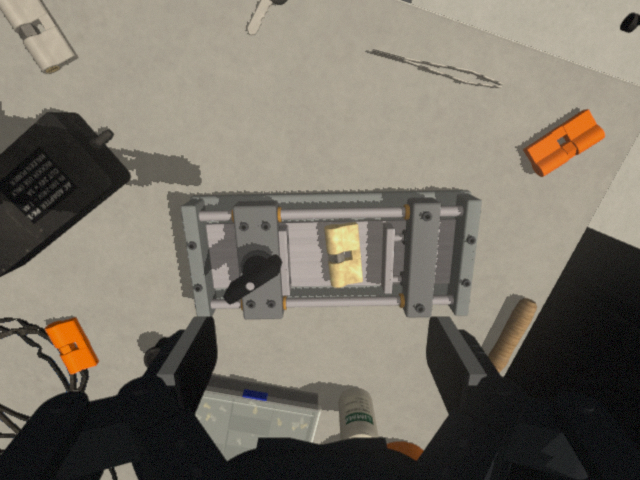

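The wrist view shows the holder horizontally: knob at (252,279), jaw x≈235–288, cylinder (344,255), sprung plate face ≈ x 387. I'll enlarge it for precision.

```bash
python3 - <<'E'
import cv2
im=cv2.imread('pics/w1.png')[180:335,170:490]
cv2.imwrite('pics/w1z.png',cv2.resize(im,None,fx=2.5,fy=2.5,interpolation=cv2.INTER_CUBIC))
E
```

```text
(no output)
```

View pics/w1z.png

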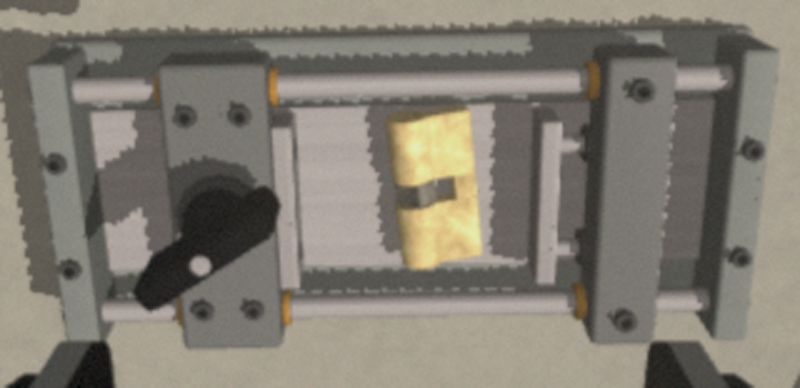

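```bash
python3 - <<'E'
from h import *
from scipy.optimize import least_squares
d=np.load('w1.npz');K,T=d['K'],d['T']
px=lambda a:np.array(a)/2.5+[170,180]
g=lambda uv,z:ray(K,T,px(uv),z)[:2]
L=[((30,65),(-62,-140)),((777,50),(-62,140)),((67,340),(62,-140)),((745,338),(62,140))]
W=np.array([g(u,.042) for u,_ in L]);H=np.array([h for _,h in L])/1000
def tr(p,h): c,s=np.cos(p[2]),np.sin(p[2]); return np.asarray(h)@np.array([[c,s],[-s,c]])+p[:2]
r=least_squares(lambda p:(tr(p,H)-W).ravel(),[.55,.06,.29]); p=r.x
print('holder',p.round(4),'res mm',(r.fun*1000).round(1))
inv=lambda w:(np.asarray(w)-p[:2])@np.array([[np.cos(p[2]),-np.sin(p[2])],[np.sin(p[2]),np.cos(p[2])]])
for n,u,z in [('jawTL',(162,66),.044),('jawTR',(270,65),.044),('jawBL',(187,347),.044),('jawBR',(284,345),.044),
 ('jplate T',(294,126),.041),('jplate B',(300,288),.041),('splate T',(540,120),.041),('splate B',(537,282),.041),
 ('cTL',(388,120),.035),('cTR',(467,108),.035),('cBL',(408,268),.035),('cBR',(482,254),.035),
 ('knob e1',(262,187),.088),('e1b',(280,207),.088),('knob e2',(136,287),.088),('e2b',(150,309),.088),('dot',(200,265),.088)]:
    print(n,(inv(g(u,z))*1000).round(1))
E
```

```text
holder [0.5541 0.07   0.3068] res mm [-3.5 -4.9 -4.   3.4  5.9 -1.4  1.7  2.9]
jawTL [-56.7 -87.7]
jawTR [-56.5 -48.5]
jawBL [ 59.5 -88. ]
jawBR [ 59.1 -48.8]
jplate T [-32.3 -41.1]
jplate B [ 35.1 -41.6]
splate T [-33.5  50.9]
splate B [33.7 52.6]
cTL [-32.4  -5.9]
cTR [-36.7  24.1]
cBL [29.8  1.6]
cBR [24.1 31.2]
knob e1 [-26.  -47.9]
e1b [-18.8 -42.3]
knob e2 [ 10.  -92.9]
e2b [ 18.5 -88.9]
dot [  2.  -70.4]
```

```bash
cat >> h.py <<'E'
P=np.array([.5541,.07,.3068])
def tr(h): c,s=np.cos(P[2]),np.sin(P[2]); return np.asarray(h)@np.array([[c,s],[-s,c]])+P[:2]
def inv(w): c,s=np.cos(P[2]),np.sin(P[2]); return (np.asarray(w)-P[:2])@np.array([[c,-s],[s,c]])
YD=np.array([-np.sin(P[2]),np.cos(P[2])]) # holder y in world
XD=np.array([np.cos(P[2]),np.sin(P[2])])
def kyaw(k): return P[2]-k+np.pi  # tool yaw for knob value k
def F():
    f=manip.get_ft_force(); return np.array([f[:2]@XD,f[:2]@YD,f[2]])
E
python3 - <<'E'
from h import *
k=tr([.0015,-.0688]); print(k, manip.inverse_kinematics([*k,.064],down(kyaw(0))), manip.inverse_kinematics([*(k+.075*YD),.064],down(kyaw(1.5))))
manip.move_to([*k,.15],down(kyaw(.895))); manip.wait(.3)
K,T=cam('wrist'); im=manip.read_camera('wrist'); np.savez('w2.npz',K=K,T=T)
for a in (-.028,.028):
  for b in (-.006,.006):
    ang=P[2]-.895; u=k+a*np.array([np.cos(ang),np.sin(ang)])+b*np.array([-np.sin(ang),np.cos(ang)])
    cv2.circle(im,tuple(proj(K,T,[*u,.088]).astype(int)),2,(0,0,255),-1)
cv2.circle(im,tuple(proj(K,T,[*k,.088]).astype(int)),2,(0,255,0),-1)
cv2.imwrite('pics/w2.png',im); print(manip.get_clock(),F())
E
```

```text
[0.57630822 0.00486564] [-1.15126422e-02  4.74286597e-01  1.78521777e+00 -4.44089210e-16
  8.82088290e-01 -1.88910897e+00] [ 1.16483151e-01  4.51939733e-01  1.82705330e+00 -8.88178420e-16
  8.62599624e-01 -2.61113176e-01]
3.8833 [-0.0685347  -0.89011654  0.24611528]
```

View pics/w2.png

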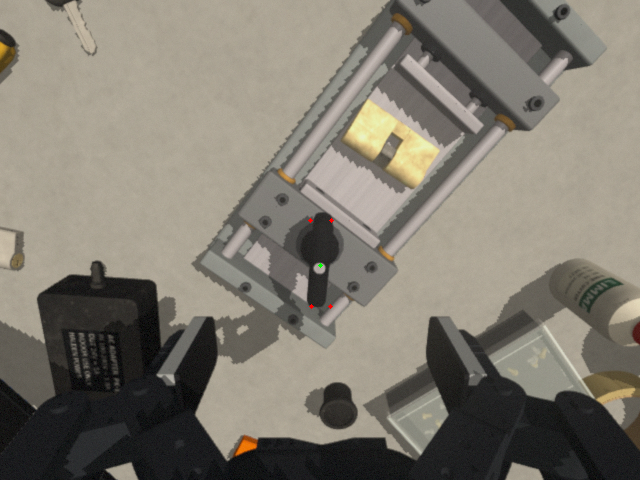

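The red markers match the bar within about 1–2 px, with the axis dot at (319,267); the bar is turned about 0.04 rad further clockwise. Grasping.

```bash
python3 - <<'E'
from h import *
k=tr([.0015,-.0688]); o=down(kyaw(.93))
print('F0',F())
manip.servo_line([*k,.064],o,max_speed=.08); print(F(),manip.get_ee_pos())
manip.grab(30); manip.wait(.2)
print('grabbed',manip.get_width(),manip.get_gripper_force(),F(),manip.get_wrist_torque(),manip.get_clock())
E
```

```text
F0 [-0.0685347  -0.89011654  0.24611528]
[ 0.47902547 -0.60991169  1.02261355] [0.57678297 0.00486317 0.06457441]
grabbed 0.011712357706719587 29.36261773109436 [-3.27199084 -4.64130233  2.64631123] [-0.87988259  0.39799426 -0.16938415] 5.9667
```

```bash
python3 - <<'E'
from h import *
p=np.r_[tr([.0015,-.0688]),.064]
for kk in (.8,.6,.4,.2,.08):
    manip.move_to(p,down(kyaw(kk))); manip.wait(.1)
    print(kk,F().round(2),manip.get_wrist_torque().round(2),round(manip.get_width(),4),inv(manip.get_ee_pos()[:2]).round(4),round(manip.get_clock(),2))
E
```

```text
0.8 [-3.38 -4.43  3.32] [-0.94  0.36  0.13] 0.0115 [ 0.0008 -0.0696] 6.32
0.6 [-3.15 -2.71  4.9 ] [-0.61  0.48  0.12] 0.0114 [ 0.0005 -0.069 ] 6.72
0.4 [-4.79 -2.55  4.81] [-0.64  0.61  0.16] 0.0116 [ 0.0003 -0.0688] 7.13
0.2 [-6.28 -2.02  5.84] [-0.67  0.59  0.14] 0.0113 [ 0.0002 -0.0688] 7.54
0.08 [-6.2  -2.01  4.86] [-0.6   0.66  0.15] 0.0113 [ 0.0001 -0.0687] 7.89
```

```bash
python3 - <<'E'
from h import *
o=down(kyaw(.08)); go=lambda s,v:manip.servo_line([*tr([.0003,-.0688+s]),.064],o,max_speed=v)
go(.010,.03); manip.wait(.1); print(F(),inv(manip.get_ee_pos()[:2]))
go(.048,.05); manip.wait(.2); b=F(); print('base',b,inv(manip.get_ee_pos()[:2]))
s=.048
while s<.085:
    s+=.0015; go(s,.02); manip.wait(.1); f=F()
    print(round(s,4),f.round(2),inv(manip.get_ee_pos()[:2]).round(4),manip.get_clock())
    if f[1]<b[1]-5.0: break
E
```

```text
[-3.88336523  0.7574671   5.35838919] [ 3.54634681e-05 -5.83191422e-02]
base [-4.39014021 -1.18081278  5.19854799] [-0.00014563 -0.02083069]
0.0495 [-3.54 -2.92  5.56] [-0.0002 -0.0196] 9.9333
0.051 [-5.09 -2.17  5.8 ] [-0.0002 -0.0182] 10.2833
0.0525 [-5.1  -3.01  5.58] [-0.0002 -0.0167] 10.6333
0.054 [-4.17 -3.    5.  ] [-0.0002 -0.0153] 10.9833
0.0555 [-4.56 -4.22  5.26] [-0.0002 -0.0137] 11.3333
0.057 [-4.89 -3.26  5.55] [-0.0002 -0.0122] 11.6833
0.0585 [-5.36 -3.87  5.57] [-0.0002 -0.0107] 12.0333
0.06 [-3.98 -4.75  5.49] [-0.0002 -0.0098] 12.3833
0.0615 [-5.29 -6.22  5.67] [-0.0002 -0.0088] 12.7333
```

```bash
python3 - <<'E'
from h import *
o=down(kyaw(.08)); go=lambda s,v:manip.servo_line([*tr([.0003,-.0688+s]),.064],o,max_speed=v)
s=.0615
def avg():
    a=[]
    for _ in range(6): manip.wait(.05); a.append(F())
    return np.mean(a,0)
while s<.075:
    s+=.001; go(s,.02); f=avg()
    print(round(s,4),f.round(2),inv(manip.get_ee_pos()[:2]).round(4),manip.get_clock())
    if f[1]<-11 : break
cv2.imwrite('pics/w3.png',manip.read_camera('wrist')); np.savez('w3.npz',**dict(zip('KT',cam('wrist'))))
E
```

```text
0.0625 [-5.18 -8.03  4.8 ] [-0.0002 -0.0081] 13.2833
0.0635 [-5.17 -8.81  4.88] [-0.0002 -0.0073] 13.8333
0.0645 [-5.28 -9.38  4.9 ] [-0.0002 -0.0065] 14.3833
0.0655 [ -5.6  -10.04   4.9 ] [-0.0002 -0.0058] 14.9333
0.0665 [ -5.6  -11.21   4.44] [-0.0003 -0.005 ] 15.4833
```

View pics/w3.png

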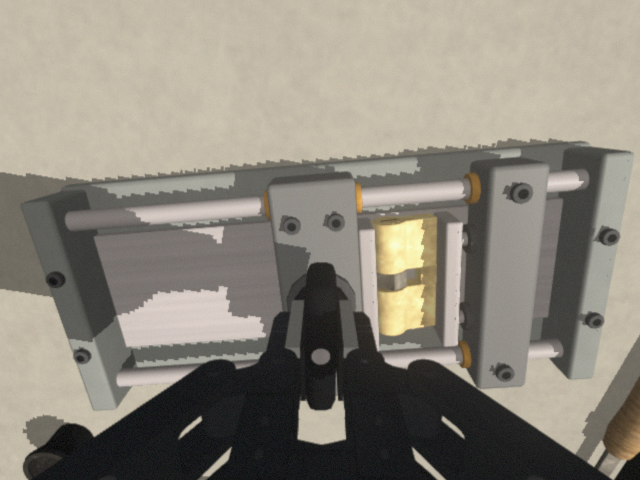

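The cylinder sits square between both plates ((405,275), plates at 367 and 452). The force slope is 1 N/mm, so the spring is at about 7.7 N. Tightening now.

```bash
python3 - <<'E'
from h import *
p=np.r_[tr([.0003,-.0688+.0665]),.064]
for kk in (.25,.45,.65,.85,1.0,1.15,1.3,1.4,1.45):
    manip.move_to(p,down(kyaw(kk))); manip.wait(.15)
    R_=R.from_rotvec(manip.get_ee_rot()).as_matrix(); 
    tz=manip.get_wrist_torque()[2]
    print(kk,round((P[2]+np.pi-np.arctan2(R_[1,0],R_[0,0]))%(2*np.pi),3),F().round(2),round(tz,2),inv(manip.get_ee_pos()[:2]).round(4),round(manip.get_clock(),2))
    if kk>1.3 and tz>1: break
E
```

```text
0.25 0.25 [-4.82 -9.58  3.81] -0.16 [-0.0002 -0.0046] 15.97
0.45 0.45 [-4.46 -9.41  4.23] -0.19 [ 0.     -0.0042] 16.43
0.65 0.65 [-4.03 -7.33  4.5 ] -0.18 [ 0.0002 -0.0039] 16.88
0.85 0.85 [-2.63 -5.39  3.64] -0.14 [ 0.0005 -0.0036] 17.34
1.0 1.0 [-2.38 -5.16  4.02] -0.12 [ 0.0007 -0.0034] 17.76
1.15 1.147 [-2.72 -5.87  3.59] -0.11 [ 0.001  -0.0033] 18.18
1.3 1.295 [-0.86 -6.02  2.27] -0.13 [ 0.0013 -0.0032] 18.59
1.4 1.393 [-0.47 -5.8   1.95] 0.02 [ 0.0015 -0.0031] 18.99
1.45 1.441 [ 0.6  -5.86  1.68] 0.85 [ 0.0015 -0.003 ] 19.39
```

```bash
python3 - <<'E'
from h import *
p=np.r_[tr([.0003,-.0688+.0665]),.064]
manip.move_to(p,down(kyaw(1.40))); manip.wait(.2); manip.open(); manip.wait(.2)
manip.servo_line([*p[:2],.16],max_speed=.1)
manip.move_to([*(tr([-.045,.0])),.2],down(P[2]+np.pi)); manip.wait(.3)
K,T=cam('wrist'); im=manip.read_camera('wrist')
np.savez('w4.npz',K=K,T=T); cv2.imwrite('pics/w4f.png',im)
c=proj(K,T,[*tr([0,.0]),.04]).astype(int); x0,y0=max(c[0]-160,0),max(c[1]-110,0); print(x0,y0,manip.get_clock(),F())
cv2.imwrite('pics/w4.png',cv2.resize(im[y0:y0+220,x0:x0+320],None,fx=2.5,fy=2.5,interpolation=cv2.INTER_CUBIC))
E
```

```text
160 159 23.4833 [-0.14014266  0.26216063 -0.87282316]
```

View pics/w4.png

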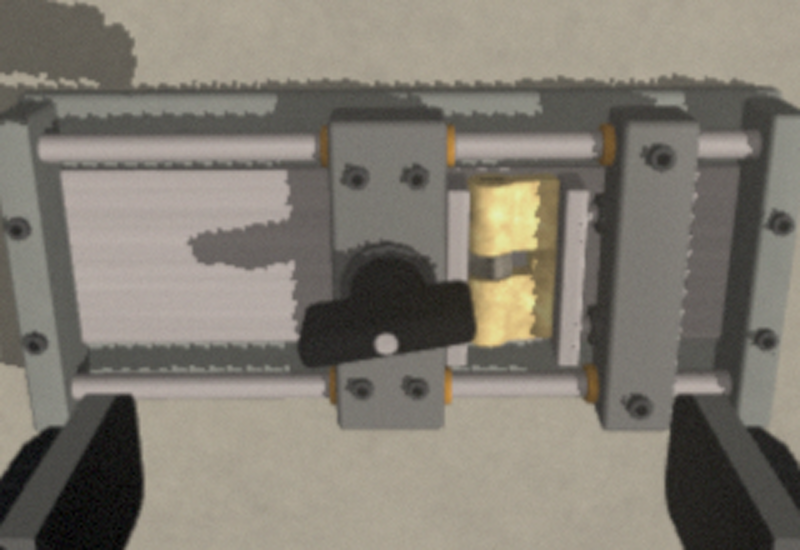

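```bash
python3 - <<'E'
from h import *
def g(f,o,u,z):
    d=np.load(f); return (inv(ray(d['K'],d['T'],np.array(u)/2.5+o,z)[:2])*1000).round(1)
for f,o,L in [('w1.npz',(170,180),dict(pT=(540,120),pB=(537,282),bT=(600,58),bB=(590,340),bTR=(675,58),bBR=(652,340))),
 ('w4.npz',(160,159),dict(pT=(565,190),pB=(558,365),bT=(620,108),bB=(598,428),bTR=(697,110),bBR=(668,430),jT=(468,190),jB=(466,365),jbT=(444,110),jbB=(443,428),kl=(303,340),kr=(474,310)))]:
    for n,u in L.items(): print(f,n,g(f,o,u,.046 if n[0]=='b' else .044 if n[:2]=='jb' else .088 if n[0]=='k' else .041))
E
```

```text
w1.npz pT [-33.5  50.8]
w1.npz pB [33.7 52.6]
w1.npz bT [-58.   70.5]
w1.npz bB [57.3 74. ]
w1.npz bTR [-57.6  97.5]
w1.npz bBR [57.6 98.8]
w4.npz pT [-32.7  56.1]
w4.npz pB [34.5 57.5]
w4.npz bT [-62.4  71.5]
w4.npz bB [57.9 72.8]
w4.npz bTR [-61.8  96.7]
w4.npz bBR [58.7 98.7]
w4.npz jT [-32.6  23. ]
w4.npz jB [34.6 23.9]
w4.npz jbT [-61.2  14.2]
w4.npz jbB [59.2 15.7]
w4.npz kl [  0.4 -29.7]
w4.npz kr [-9.8 22.3]
```

The plate is about 5 mm in, the jaw gap is about 33.5 mm (34 expected) and the knob is at about 1.38 rad, so everything checks out. Handing in.

```bash
python3 -c "
from station import manip
print(manip.close_job(),manip.get_clock())"
```

```text
the job is handed in; nothing more can be done
the job is handed in; nothing more can be done
```

The cylinder is clamped square, the sprung plate is about 5 mm in (about 8 N), the knob is tight at about 1.38 rad and the arm is clear; I handed the job in at about 23.5 s, and no verdict was reported back.

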